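Flip the stock tags

ROBOT

A 6-joint arm with a two-finger parallel gripper is mounted at the origin on a cart in front of the work surface, level with it; the furniture and walls round the work are solid. World frame = base frame: x ahead of the robot, y to its left, z up, the work surface at z = 0. Lengths are in m, angles in degrees, forces in N, time in s.
With the tool pointing down it reaches from about 0.325 to 0.85 m from the base axis. Payload 15.5 kg.
Tool frame: the origin (TCP) lies midway between the tips of the shut fingers; the grasp point (between the pads) lies 19 mm behind it; z points along the fingers, y is the line along which they close (so a half turn about z gives the same grasp; the last joint's range is limited). The gripper opens to 91 mm and grips with 3 to 60 N. Pads are 32 mm wide; open, the fingers measure 118 mm over their backs; the gripper's body (76 mm by 178 mm) begins 60 mm behind the grasp point.
Start: joints at [60.418, 28.281, 77.091, -0, 74.628, -5.472], TCP at [0.255, 0.57, 0.214] pointing down, gripper open.
Joint ranges: [-166.48, 166.48], [-47.26, 123.95], [12.59, 153.08], [-70.14, 250.14], [6.76, 159.57], [-176.63, 176.63]. Speed limits (degrees/s): [108.29, 108.29, 147.25, 172.46, 172.46, 172.46].

INTERFACE

Orientations are given as a 3x3 rotation matrix whose columns are the frame's x, y, z axes.
In Python, from bench import ctrl gives the robot as it stands. The module is installed in compiled form; this text tells all that it offers. Calls block until the motion is done:
- ctrl.goto(position, orientation): joint-space move of the TCP to a pose.
- ctrl.move_l(position, vel=0.15, ori=None, contact_N=None): straight line of the TCP; ori=None keeps the orientation; vel is the mean speed in m/s. With contact_N (N) it stops when the force on the tool has changed by that much, and returns True; else False.
- ctrl.movej(angles): joint-space move.
- ctrl.command_gripper(opening): opening from 0.0 (shut) to 1.0 (fully open); the grip force is fixed at half the most; returns when the fingers have stopped.
- ctrl.sleep(seconds).
- ctrl.ik(position, orientation): joint angles nearest the present ones, or None.
- ctrl.read_camera(name): name is "scene" or "top" or "wrist"; returns the picture (400x640x3 uint8, blue, green, red); there is no depth.
- ctrl.camera_params(name): a dict with "fx", "fy", "cx", "cy" (pixels), "pose" (4x4, takes a point from camera to world coordinates); the wrist camera has in their place "T_tool_cam" (4x4, takes a point from camera to tool coordinates, whose origin is the TCP and whose axes are the flange's). Camera axes: x right, y up, looking along -z (the intrinsics and any distortion apply to the point x, -y, -z); pixel columns grow to the right and rows downward; lengths in m; the calibration is good to about 2 mm. A picture is of the moment at which its call begins: read the wrist's pose just before it. camera_params takes no time and is no camera call.
A pose or a line that the arm cannot do raises ctrl.MotionError and nothing moves.
- ctrl.sign_off(): hands the job in; it is judged then, once.
Readings, each from a call of its own:
- ctrl.current_t(): time.
- ctrl.current_q(): joint angles.
- ctrl.current_dq(): joint speeds.
- ctrl.current_effort(): joint torques, N m.
- ctrl.current_tool_pos(): TCP position.
- ctrl.current_eef_rot(): TCP orientation.
- ctrl.current_contact_force(): force on the tool from outside, world axes, zero at the start.
- ctrl.current_wrist_torque(): the same for the moment, N m.
- ctrl.current_grip_width(): opening from 0.0 (shut) to 1.0 (fully open).
- ctrl.current_grasp_force(): force on a finger pad.
Only numpy, scipy, OpenCV 4.12 (cv2) and the standard library are available. Lean on these libraries where they do the work, as an engineer would, in place of code of your own. Each camera call takes 0.05 s, during which the arm holds its last target. There are 200 camera calls.

TASK

With a fingertip, push over the hinged stock tags in front of the bins so that each full bin's tag leans back to its bin, showing its round disc (in stock), and the tag of the bin that has run low leans forward to the robot, showing its bar (reorder). A tag that is already right may stay as it is. Grasp and lift nothing, and leave the bins and the loose things round the board where they stand.

Things in the scene. Friction and masses are not known exactly. Their poses are not given: they have to be found in the camera images.
- holder_a: Steel hinge holder of one tag (foot 46 x 62 mm, two side ears, their tops 36 mm above the table), fixed on an 8 mm base plate. Origin: centre of its underside, 8 mm above the table; x points to its own bin, straight behind it (bin centre 140 mm, bin front 105 mm along x), y along the board. Three holders, 110 mm apart, in any order. Tag hinge axis: along y, 16 mm above this origin.
- tag_a (a joint): Hinge angle, rad, of the tag on holder_a. 0 = upright; positive = leaning back to its bin (stop at +0.75), disc face showing, in stock; negative = leaning forward to the robot (stop at -0.75), bar face showing, reorder. Swings freely (under 1 N at its top) and falls by its own weight to the stop on the side it leans to.
- tag_a_top (a point): Middle of the top edge of the tag on holder_a: a 44 mm wide, 5 mm thick aluminium plate (40 g) whose top edge lies 62 mm from its hinge axis. At rest at a stop this point is 42 mm before or behind the hinge and 69 mm above the table; upright it is 86 mm above the table.
- holder_b: Steel hinge holder of one tag (foot 46 x 62 mm, two side ears, their tops 36 mm above the table), fixed on an 8 mm base plate. Origin: centre of its underside, 8 mm above the table; x points to its own bin, straight behind it (bin centre 140 mm, bin front 105 mm along x), y along the board. Three holders, 110 mm apart, in any order. Tag hinge axis: along y, 16 mm above this origin.
- tag_b (a joint): Hinge angle, rad, of the tag on holder_b. 0 = upright; positive = leaning back to its bin (stop at +0.75), disc face showing, in stock; negative = leaning forward to the robot (stop at -0.75), bar face showing, reorder. Swings freely (under 1 N at its top) and falls by its own weight to the stop on the side it leans to.
- tag_b_top (a point): Middle of the top edge of the tag on holder_b: a 44 mm wide, 5 mm thick aluminium plate (40 g) whose top edge lies 62 mm from its hinge axis. At rest at a stop this point is 42 mm before or behind the hinge and 69 mm above the table; upright it is 86 mm above the table.
- holder_c: Steel hinge holder of one tag (foot 46 x 62 mm, two side ears, their tops 36 mm above the table), fixed on an 8 mm base plate. Origin: centre of its underside, 8 mm above the table; x points to its own bin, straight behind it (bin centre 140 mm, bin front 105 mm along x), y along the board. Three holders, 110 mm apart, in any order. Tag hinge axis: along y, 16 mm above this origin.
- tag_c (a joint): Hinge angle, rad, of the tag on holder_c. 0 = upright; positive = leaning back to its bin (stop at +0.75), disc face showing, in stock; negative = leaning forward to the robot (stop at -0.75), bar face showing, reorder. Swings freely (under 1 N at its top) and falls by its own weight to the stop on the side it leans to.
- tag_c_top (a point): Middle of the top edge of the tag on holder_c: a 44 mm wide, 5 mm thick aluminium plate (40 g) whose top edge lies 62 mm from its hinge axis. At rest at a stop this point is 42 mm before or behind the hinge and 69 mm above the table; upright it is 86 mm above the table.
- bin_couplings: Loose grey open-topped plastic bin 70 x 95 x 50 mm heaped above its rim with grey pipe couplings (tallest 76 mm above the table): a FULL bin. Origin: centre of its underside; x away from the robot, y along the row, z up. It stands behind one of the three tags. The fittings are fixed in it.
- bin_nipples: Loose grey open-topped plastic bin 70 x 95 x 50 mm heaped above its rim with brass hex nipples (tallest 70 mm above the table): a FULL bin. Origin: centre of its underside; x away from the robot, y along the row, z up. It stands behind one of the three tags. The fittings are fixed in it.
- bin_elbow: Loose grey open-topped plastic bin 70 x 95 x 50 mm with a single small cream pipe elbow on its floor, the rest bare: a bin that has run LOW, not full. Origin: centre of its underside; x away from the robot, y along the row, z up. It stands behind one of the three tags. The fittings are fixed in it.
- union: White plastic pipe union, 40 x 51 x 40 mm, loose, standing beside the left end of the board; leave it alone. Origin: centre of its underside.
- box: Small grey carton, 44 x 56 x 34 mm, loose, beside the right end of the board; leave it alone. Origin: centre of its underside.
- tape: White roll of thread tape, 51 mm across, 14 mm high, lying loose beyond the carton, right of the bins; leave it alone. Origin: centre of its underside.

How it is judged (in metres and radians):
At the end, for the whole second after the job is handed in: The tags before the two full bins rest leaning back (hinge over 0.6 rad), the tag before the low bin rests leaning forward (under -0.6 rad), all tags still (under 0.2 rad/s); no bin has moved over 25 mm and no bystander over 30 mm (((y of bin_couplings in the frame of holder_a between -0.05 and 0.05 m and value of joint tag_a above 0.6 rad) or (y of bin_couplings in the frame of holder_b between -0.05 and 0.05 m and value of joint tag_b above 0.6 rad) or (y of bin_couplings in the frame of holder_c between -0.05 and 0.05 m and value of joint tag_c above 0.6 rad)) and distance of each of bin_couplings, bin_nipples, bin_elbow from where it was at the start of the episode below 0.025 m and ((y of bin_nipples in the frame of holder_a between -0.05 and 0.05 m and value of joint tag_a above 0.6 rad) or (y of bin_nipples in the frame of holder_b between -0.05 and 0.05 m and value of joint tag_b above 0.6 rad) or (y of bin_nipples in the frame of holder_c between -0.05 and 0.05 m and value of joint tag_c above 0.6 rad)) and ((y of bin_elbow in the frame of holder_a between -0.05 and 0.05 m and value of joint tag_a below -0.6 rad) or (y of bin_elbow in the frame of holder_b between -0.05 and 0.05 m and value of joint tag_b below -0.6 rad) or (y of bin_elbow in the frame of holder_c between -0.05 and 0.05 m and value of joint tag_c below -0.6 rad)) and distance of each of union, box, tape from where it was at the start of the episode below 0.03 m and velocity of joint tag_a between -0.2 and 0.2 rad/s and velocity of joint tag_b between -0.2 and 0.2 rad/s and velocity of joint tag_c between -0.2 and 0.2 rad/s); the robot touches nothing.
It fails at once if a bin is lifted, carried or shoved (over 25 mm) (distance of any of bin_couplings, bin_nipples, bin_elbow from where it was at the start of the episode above 0.025 m).
It fails at once if the union, the carton or the tape roll is lifted, carried or shoved (over 30 mm) (distance of any of union, box, tape from where it was at the start of the episode above 0.03 m).
It also fails if it takes over 38 s, if anything falls off the work surface, if the arm or the gripper's body presses on something with over 40 N, if the wrist force passes 120 N, or if a joint passes its speed limit or range.

## Working session

There is one attempt and no reset: what is moved stays moved. The work goes in short steps, each a Python script; the robot and the scene stay as the last script left them, time stands still between calls to the robot, and variables do not carry over. Pictures are saved under pics/ and viewed, at most 10 in all, crops included, and the job is handed in when it is done.

```bash
mkdir -p pics
python3 - <<'E'
from bench import ctrl
import cv2,numpy as np
for n in("top","scene"):
    cv2.imwrite(f"pics/{n}0.png",ctrl.read_camera(n)); p=ctrl.camera_params(n); print(n,{k:(np.round(v,4).tolist() if k=="pose" else v) for k,v in p.items()})
print(ctrl.current_t(),ctrl.current_eef_rot())
E
```

```text
top {'fx': 492.5864093255886, 'fy': 492.5864093255886, 'cx': 318.45862100695507, 'cy': 203.79714431820378, 'pose': [[0.0097, 0.9932, -0.1158, 0.4218], [-1.0, 0.0096, -0.0015, -0.1145], [-0.0004, 0.1158, 0.9933, 1.171], [0.0, 0.0, 0.0, 1.0]]}
scene {'fx': 406.5550236063643, 'fy': 406.5550236063643, 'cx': 317.2618444566781, 'cy': 194.2369358870613, 'pose': [[0.4671, 0.6712, -0.5755, 0.0067], [-0.8841, 0.3629, -0.2944, -0.3793], [0.0113, 0.6464, 0.7629, 0.7868], [0.0, 0.0, 0.0, 1.0]]}
0.1 [[-9.12768625e-01  4.08476567e-01 -5.76241232e-04]
 [ 4.08476956e-01  9.12768086e-01 -9.98457256e-04]
 [ 1.18128215e-04 -1.14674172e-03 -9.99999336e-01]]
```

View pics/top0.png

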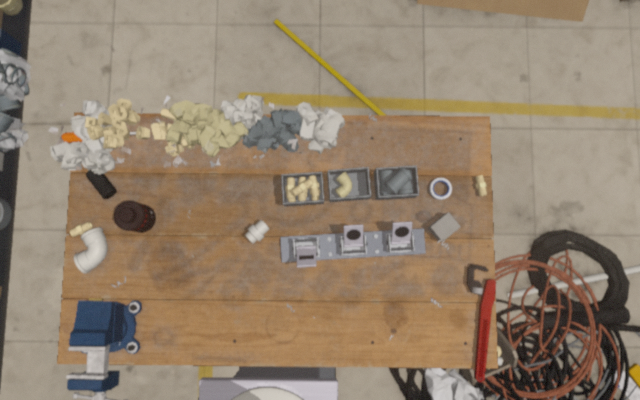

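View pics/scene0.png

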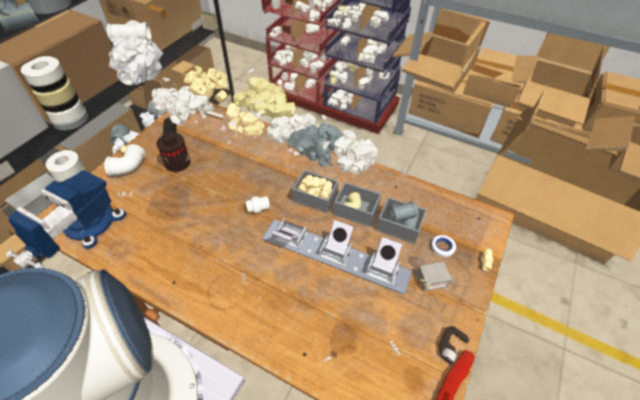

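The bins from left to right are nipples (full, about (302,189)), elbow (low, (349,184)) and couplings (full, (397,181)). The left tag leans forward with its bar showing. The middle and right tags lean back with discs showing. So I need to flip the left tag back and the middle tag forward. I'll zoom in to measure.

Run:
```python
import cv2
i=cv2.imread("pics/top0.png")[160:280,270:430]
cv2.imwrite("pics/crop.png",cv2.resize(i,None,fx=5,fy=5,interpolation=cv2.INTER_CUBIC))
```

```text
(no output)
```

View pics/crop.png

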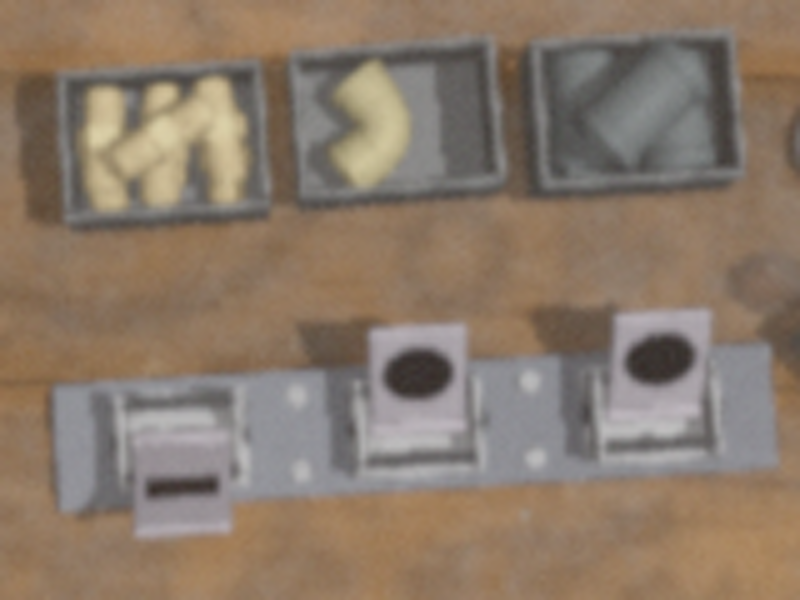

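```bash
cat > run.py <<'E'
from bench import ctrl
import cv2,numpy as np
p=ctrl.camera_params("top"); T=np.array(p["pose"])
def world(u,v,z):
    u,v=270+u/5,160+v/5
    d=T[:3,:3]@np.array([(u-p["cx"])/p["fx"],-(v-p["cy"])/p["fy"],-1.]); o=T[:3,3]
    return (o+d*(z-o[2])/d[2])[:2]
L,M,R=world(183,534,.069),world(418,326,.069),world(661,312,.069)
y=M-R; print(L,M,R,np.linalg.norm(y))
y/=np.linalg.norm(y); x=np.array([y[1],-y[0]])
hL,hM=L+.042*x,M-.042*x
print("hinges",hL,hM,"spacing",(hL-hM)@y,"offset x",(hL-hM)@x)
E0=np.column_stack([np.r_[-x,0],np.r_[y,0],[0,0,-1.]])
E
python3 - <<'E'
from run import *
f=lambda h,s,z: np.r_[h+s*x,z]
print([ctrl.ik(q,E0) for q in (f(hL,-.1,.16),f(hM,.072,.16))])
ctrl.command_gripper(0.)
for h,s,e in((hL,-.085,.008),(hM,.074,-.008)):
    ctrl.goto(f(h,s,.16),E0)
    ctrl.move_l(f(h,s,.05),vel=.12,contact_N=8) and print("contact down")
    ctrl.move_l(f(h,e,.05),vel=.06,contact_N=15) and print("contact push",ctrl.current_tool_pos())
    ctrl.move_l(f(h,e,.16),vel=.12)
ctrl.goto(f(hM,-.15,.3)+np.r_[.0,.3,0],E0)
cv2.imwrite("pics/top1.png",cv2.resize(ctrl.read_camera("top")[130:290,220:480],None,fx=3,fy=3)); print(ctrl.current_t())
E
```

```text
[ 0.40925377 -0.08784602] [ 0.50274505 -0.19200878] [ 0.51009009 -0.30096783] 0.10920633707649201
hinges [ 0.45115867 -0.08502116] [ 0.46084015 -0.19483363] spacing 0.11021496781041817 offset x -0.002273757266443914
[array([-2.40789767e+01,  1.20892321e+01,  1.15400519e+02, -2.54444375e-14,
        5.25102484e+01, -1.17935508e+02]), array([-2.56792451e+01,  2.69111956e+01,  8.94079496e+01, -2.54444375e-14,
        6.36808549e+01, -1.19535777e+02])]
contact push [ 0.45610692 -0.19597806  0.05065731]
13.1
```

View pics/top1.png

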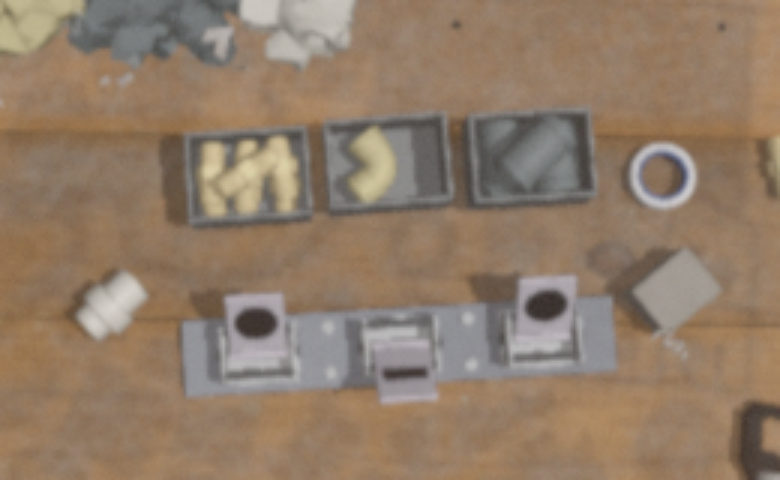

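The left (256,325) and right (546,308) tags now lean back showing discs. The middle one (406,372) leans forward showing its bar. The bins and the loose things have not moved.

```bash
python3 -c "
from bench import ctrl
print(ctrl.sign_off())"
```

```text
the job is handed in; nothing more can be done
None
```

The job is handed in: in the last picture, the tags of both full bins (nipples, couplings) lean back showing their discs, the low elbow bin's tag leans forward showing its bar, and the bins and loose things stand where they were (13.1 s on the clock at that picture; the sign-off gave no verdict).

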